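# Refill the lens cabinet's drying jar

## Robot

A 6-joint arm with a two-finger parallel gripper is mounted at the origin on the work surface. World frame = base frame: x ahead of the robot, y to its left, z up, the work surface at z = 0. Lengths are in mm, angles in degrees, forces in N, time in s.
With the tool pointing down it reaches from about 225 to 875 mm from the base axis. Payload 3.4 kg.
Tool frame: the origin (TCP) lies on the centre line of the jaws, within the pads' length; the fingertips stand 17 mm ahead of it and the grasp point (between the pads) lies 2 mm behind it (r.tcp_to_tips is the distance from the TCP to the fingertips, in mm); y points along the fingers, z is the direction in which the jaws open and shut, and the axes are right-handed (so a half turn about y gives the same grasp; the last joint's range is limited). The gripper opens to 85 mm and grips with 20 to 120 N. Pads are 22 mm wide; open, the fingers measure 114 mm over their backs; the gripper's body (76 mm by 85 mm) begins 54 mm behind the grasp point. The pads swing forward as they close: fully open they stand 13 mm farther back than shut.
Start: joints at [61.937, 15.808, 86.224, -0, 77.962, -6.933], TCP at [207.303, 536.364, 248.328] pointing down, gripper open.
Joint ranges: [-165.64, 165.64], [-43.16, 119.46], [12.63, 154.43], [-67.54, 247.53], [6.08, 155.33], [-154.97, 154.97]. Speed limits (degrees/s): [147.25, 147.25, 180, 180, 180, 180].

## Interface

Orientations are given as [roll, pitch, yaw] about the fixed x, y, z axes, in that order (R = Rz(yaw) Ry(pitch) Rx(roll)).
In Python, from cell import r, hand, solver, sensors, imaging, job_done, models gives the robot as it stands. The module is installed in compiled form; this text tells all that it offers. Calls block until the motion is done:
- r.movep(position, orientation): joint-space move of the TCP to a pose.
- r.servo_line(position, attitude=None, max_speed=150, until_force=None): straight line of the TCP; attitude=None keeps the orientation; max_speed is the mean speed in mm/s. With until_force (N) it stops when the force on the tool has changed by that much, and returns True; else False.
- r.move_j(angles): joint-space move.
- hand.let_go() and hand.close_gripper(squeeze=None): open the fingers fully, or close them until they stop; squeeze is the grip in N (None keeps the last).
- r.hold(seconds).
- solver.solve_ik(position, orientation): joint angles nearest the present ones, or None.
- sensors.sense(): the state.
- imaging.grab_frame(name): name is "scene" or "side" or "wrist"; returns (picture, depth): 420x560x3 uint8, blue, green, red; 420x560 float32, mm along the optical axis (not along the pixel's ray), 0 where there is no reading.
- imaging.camera_info(name): a dict with "fx", "fy", "cx", "cy" (pixels), "rvec" (rotation vector, rad) and "tvec" (3), from world to camera coordinates, as OpenCV has them. Camera axes: x right, y down, z forward; pixel columns grow to the right and rows downward; lengths in mm; the calibration is good to about 2 mm. A picture is of the moment at which its call begins: read the wrist's pose just before it. camera_info takes no time and is no camera call; for the wrist camera it gives the pose at the moment of the call.
A pose or a line that the arm cannot do raises r.MotionError and nothing moves.
- job_done(): hands the job in, once; it reports no verdict.
Trained networks look in the newest picture that a camera, given by its name, has taken for a name from the list of things; names that differ only in an ending like _2 or _b are one class to them, and where a whole thing is asked for, a point or a joint stands for the part that bears it (a point fixed in the world has none). Each returns a list of dicts, best first, with "p" (0 to 1); they miss things now and then, are a little off and sometimes report something else, mostly with a low value. They report only what shows in the picture. A call takes as long as a camera call.
- models.masks_of(camera, target): "pixels" (420x560 bool, what is visible of it) and "uv" ([column, row] in pixels, amid what is visible of it).
The state is a dict: "time_s": time; "joints": joint angles; "joint_velocities": joint speeds; "effort": joint torques, N m; "eef_pos": TCP position; "eef_rot": TCP orientation; "wrist_force": force on the tool from outside, world axes, zero at the start; "torque": the same for the moment, N m; "grip_width": opening from 0.0 (shut) to 1.0 (fully open).
Only numpy, scipy, OpenCV 4.12 (cv2) and the standard library are available. Lean on these libraries where they do the work, as an engineer would, in place of code of your own. Each camera call takes 0.05 s, during which the arm holds its last target.

## Task

Lift the blue pan off the free-spinning turntable and set it on the table at the sorting board's open outlet; with the yellow brush sweep every orange tablet off the board into the pan, never touching a tablet with the fingers. Then pour the tablets from the pan through the white funnel into the glass jar and close the funnel with its green dust cover, lying level. Finish with the empty pan standing back on the turntable, near its middle, and the brush standing in the middle of its green mat, and leave the other things on the bench where they are, the little oil bottle still upright.

Things in the scene. Friction and masses are not known exactly. Their poses are not given: they have to be found in the camera images.
- board: fixed dark sorting board, floor 38 mm above the table, 30 mm free beneath its outlet edge (feet begin 60 mm behind it). Origin: on the table below the middle of the outlet edge; the outlet faces -x, the floor runs 187 mm along +x to a back rail. Rails 14 mm high: back and sides, inner side faces at y = +-47 mm, straight and parallel up to the open outlet, which is 94 mm wide
- board_edge (a point): middle of the board's outlet edge, at floor level (38 mm above the table); axes as the board's
- pan: loose blue pan, 0.14 kg. Origin: on its underside; spout along its -x. Body x = -40 to 70 mm, y = +-43 mm, then tapers to an open spout 52 mm wide at x = -85 mm, whose lip is 9 mm above the underside. Walls 24 mm high, 3 mm thick, none at the spout; floor 3 mm thick. A black post at x = 64 mm carries a level black grip bar along x (-35 to 65 mm), 14 mm wide and high, centred 85 mm up
- pan_grip (a point): on the pan's grip bar over its centre of mass: x = 5 mm, 85 mm above its underside; axes as the pan's
- platter_top (a point): middle of the top of a grey turntable platter, 250 mm across and 12 mm thick, that spins freely on a fixed black foot; its top face, and this point on its axis, is 32 mm above the table
- jar: fixed unit: black base disc 110 mm across, glass jar (inner diameter 50 mm, rim 97 mm above the table) with a white funnel in it: mouth 134 mm inside, rim 164 mm above the table, throat 42 mm inside, stem ending 84 mm above the table. Origin: on the table, on the axis
- jar_in (a point): centre of the jar's inner floor, 16 mm above the table
- funnel_rim (a point): centre of the funnel's mouth, level with its rim, 164 mm above the table
- brush: loose bench brush, 0.12 kg, standing upright: head 36 mm (x) by 80 mm (y, the sweeping width) by 30 mm high, with an upright square yellow grip 16 mm wide in the middle, from 30 to 91 mm above its underside. Origin: centre of its underside, z up along the grip
- mat_top (a point): centre of the top face of the fixed green mat (100 by 140 by 3 mm) on which the brush stands, 3 mm above the table; x along its short side
- oil: loose little amber oil bottle, 26 mm across and 55 mm high, standing on the turntable (rides with the platter). Origin: centre of its underside, z up
- cover: loose green dust cover of the funnel, 0.08 kg, lying on the table: disc 152 mm across and 4 mm thick over a centring plug 100 mm across and 6 mm deep, which hangs inside the funnel's mouth while the disc lies on its rim; black knob on top, 22 mm across, from 10 to 44 mm above the underside. Origin: centre of the plug's underside, z up
- tab1: orange drying tablet, a flat disc 16 mm across and 9 mm thick; starts lying flat on the sorting board (some of the seven are absent). Origin: centre of its underside when lying as built, z along its axis
- tab2: orange drying tablet, a flat disc 16 mm across and 9 mm thick; starts lying flat on the sorting board (some of the seven are absent). Origin: centre of its underside when lying as built, z along its axis
- tab3: orange drying tablet, a flat disc 16 mm across and 9 mm thick; starts lying flat on the sorting board (some of the seven are absent). Origin: centre of its underside when lying as built, z along its axis
- tab4: orange drying tablet, a flat disc 16 mm across and 9 mm thick; starts lying flat on the sorting board (some of the seven are absent). Origin: centre of its underside when lying as built, z along its axis
- tab5: orange drying tablet, a flat disc 16 mm across and 9 mm thick; starts lying flat on the sorting board (some of the seven are absent). Origin: centre of its underside when lying as built, z along its axis
- tab6: orange drying tablet, a flat disc 16 mm across and 9 mm thick; starts lying flat on the sorting board (some of the seven are absent). Origin: centre of its underside when lying as built, z along its axis
- tab7: orange drying tablet, a flat disc 16 mm across and 9 mm thick; starts lying flat on the sorting board (some of the seven are absent). Origin: centre of its underside when lying as built, z along its axis
- wash: bystander: loose white wash bottle, 56 mm across, 150 mm high; origin at its underside
- objective: bystander: loose black microscope objective standing on the table, 34 mm across, 48 mm high; origin at its underside
- mouse: bystander: loose black computer mouse, round, 60 mm across, 30 mm high; origin at its underside

How it is judged (in metres and radians):
On the way, in this order (a step that is already met when the one before it is completed fails the run):
1. the pan has been taken off the turntable and stands level on the table at the board's outlet (height (world z) of pan below 0.006 m and angle between pan's own z axis and vertical below 0.08 rad and horizontal distance between pan and board_edge below 0.1 m), for 0.2 s.
2. every tablet has been swept into the pan (((x of tab1 in the frame of pan between -0.09 and 0.07 m and y of tab1 in the frame of pan between -0.042 and 0.042 m and z of tab1 in the frame of pan between -0.002 and 0.035 m) or (horizontal distance between tab1 and jar_in below 0.028 m and z of tab1 in the frame of jar_in between -0.005 and 0.06 m)) and ((x of tab2 in the frame of pan between -0.09 and 0.07 m and y of tab2 in the frame of pan between -0.042 and 0.042 m and z of tab2 in the frame of pan between -0.002 and 0.035 m) or (horizontal distance between tab2 and jar_in below 0.028 m and z of tab2 in the frame of jar_in between -0.005 and 0.06 m)) and ((x of tab3 in the frame of pan between -0.09 and 0.07 m and y of tab3 in the frame of pan between -0.042 and 0.042 m and z of tab3 in the frame of pan between -0.002 and 0.035 m) or (horizontal distance between tab3 and jar_in below 0.028 m and z of tab3 in the frame of jar_in between -0.005 and 0.06 m)) and ((x of tab4 in the frame of pan between -0.09 and 0.07 m and y of tab4 in the frame of pan between -0.042 and 0.042 m and z of tab4 in the frame of pan between -0.002 and 0.035 m) or (horizontal distance between tab4 and jar_in below 0.028 m and z of tab4 in the frame of jar_in between -0.005 and 0.06 m)) and ((x of tab5 in the frame of pan between -0.09 and 0.07 m and y of tab5 in the frame of pan between -0.042 and 0.042 m and z of tab5 in the frame of pan between -0.002 and 0.035 m) or (horizontal distance between tab5 and jar_in below 0.028 m and z of tab5 in the frame of jar_in between -0.005 and 0.06 m)) and ((x of tab6 in the frame of pan between -0.09 and 0.07 m and y of tab6 in the frame of pan between -0.042 and 0.042 m and z of tab6 in the frame of pan between -0.002 and 0.035 m) or (horizontal distance between tab6 and jar_in below 0.028 m and z of tab6 in the frame of jar_in between -0.005 and 0.06 m)) and ((x of tab7 in the frame of pan between -0.09 and 0.07 m and y of tab7 in the frame of pan between -0.042 and 0.042 m and z of tab7 in the frame of pan between -0.002 and 0.035 m) or (horizontal distance between tab7 and jar_in below 0.028 m and z of tab7 in the frame of jar_in between -0.005 and 0.06 m))), for 0.2 s.
3. every tablet has gone through the funnel into the jar (horizontal distance between each of tab1, tab2, tab3, tab4, tab5, tab6, tab7 and jar_in below 0.028 m and z of tab1 in the frame of jar_in between -0.005 and 0.06 m and z of tab2 in the frame of jar_in between -0.005 and 0.06 m and z of tab3 in the frame of jar_in between -0.005 and 0.06 m and z of tab4 in the frame of jar_in between -0.005 and 0.06 m and z of tab5 in the frame of jar_in between -0.005 and 0.06 m and z of tab6 in the frame of jar_in between -0.005 and 0.06 m and z of tab7 in the frame of jar_in between -0.005 and 0.06 m), for 0.2 s.
At the end, for the whole second after the job is handed in: Every tablet lies in the glass jar (below the funnel's stem); the pan stands upright on the platter, its origin within 75 mm of the axis; the brush stands upright on the mat, its origin within 40 mm of the mat's middle; the cover lies level on the funnel's rim, centred within 16 mm; all at rest (all of step 3 and horizontal distance between pan and platter_top below 0.075 m and z of pan in the frame of platter_top between -0.005 and 0.006 m and angle between each of pan, brush's own z axis and vertical below 0.08 rad and linear speed of pan below 0.03 m/s and horizontal distance between brush and mat_top below 0.04 m and z of brush in the frame of mat_top below 0.006 m and linear speed of each of brush, cover below 0.02 m/s and horizontal distance between cover and funnel_rim below 0.016 m and z of cover in the frame of funnel_rim between -0.011 and -0.002 m and angle between cover's own z axis and vertical below 0.06 rad); the robot touches nothing.
It fails at once if the fingers touch a tablet (contact force between the fingers and tab1 above 0.3 N or contact force between the fingers and tab2 above 0.3 N or contact force between the fingers and tab3 above 0.3 N or contact force between the fingers and tab4 above 0.3 N or contact force between the fingers and tab5 above 0.3 N or contact force between the fingers and tab6 above 0.3 N or contact force between the fingers and tab7 above 0.3 N).
It fails at once if the oil bottle is tipped over or knocked off the turntable (angle between oil's own z axis and vertical above 0.5 rad or height (world z) of oil below 0.02 m).
It fails at once if a bystander is moved more than 30 mm (distance of any of wash, objective, mouse from where it was at the start of the episode above 0.03 m).
Of tab1, tab2, tab3, tab4, tab5, tab6, tab7 only 4 to 7 are there at a start; the rules pass over those that are not, and their reading is None.
At some moment in a run one of brush, cover may be knocked a few centimetres aside while the robot is not near it.
It also fails if it takes over 200 s, if anything falls off the work surface, if the arm or the gripper's body presses on something with over 40 N, if the wrist force passes 120 N, or if a joint passes its speed limit or range.

## Working session

There is one attempt and no reset: what is moved stays moved. The work goes in short steps, each a Python script; the robot and the scene stay as the last script left them, time stands still between calls to the robot, and variables do not carry over. Pictures are saved under pics/ and viewed, and the job is handed in when it is done.

```bash
ls; mkdir -p pics; cat > h.py <<'E'
from cell import r, hand, solver, sensors, imaging, job_done, models
import numpy as np, cv2
from scipy.spatial.transform import Rotation as Rn
def cam(n):
    c=imaging.camera_info(n); R,_=cv2.Rodrigues(np.array(c["rvec"],float)); return c,R,np.array(c["tvec"],float).ravel()
def cloud(n,d,ci):
    c,R,t=ci
    v,u=np.mgrid[0:d.shape[0],0:d.shape[1]]
    P=np.stack([(u-c["cx"])/c["fx"]*d,(v-c["cy"])/c["fy"]*d,d],-1)
    return (P-t)@R
def grab(n,save=None):
    ci=cam(n); p,d=imaging.grab_frame(n)
    if save: cv2.imwrite("pics/"+save,p)
    return p,d,cloud(n,d,ci),ci
E
python3 - <<'E'
from h import *
s=sensors.sense(); print(s['time_s'],s['eef_pos'],s['eef_rot'],s['grip_width'],r.tcp_to_tips)
for n in("scene","side","wrist"):
    grab(n,n+"0.png")
    c,R,t=cam(n); print(n,-R.T@t,R[2])
E
```

```text
pics
0.0 [207.0481032  535.91390137 247.43639649] [-9.01038476e+01  1.23797553e-02 -2.11277985e+01] 0.9971350127533316 17.0
scene [1320.60449396  140.66262822  937.21379368] [-0.649527   -0.19012956 -0.73618302]
side [309.15808046 579.39321391 597.501119  ] [ 0.30344789 -0.75673688 -0.57902389]
wrist [144.04857823 559.93336904 371.89460889] [ 0.24083578 -0.0942588  -0.96597795]
```

View pics/scene0.png

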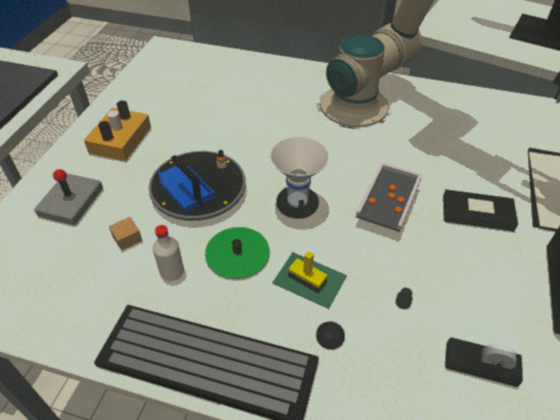

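View pics/side0.png

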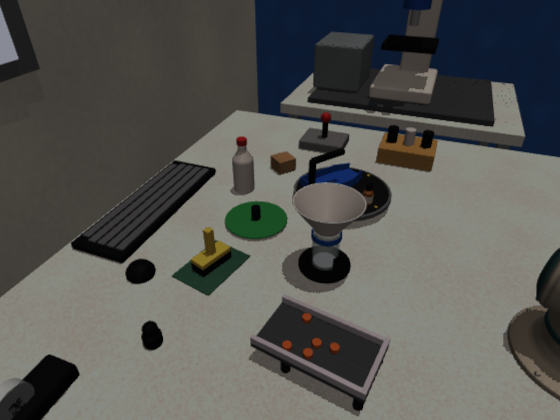

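View pics/wrist0.png

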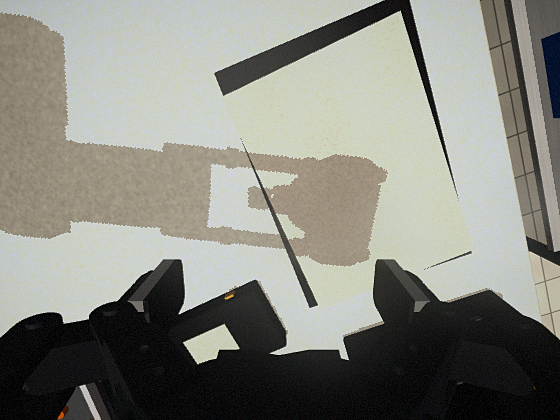

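```bash
cat > m0.py <<'E'
from h import *
for n in("scene","side"):
    p,d,C,ci=grab(n)
    np.savez(n+"0.npz",p=p,d=d,C=C)
    for k in ("board","pan","pan_grip","platter_top","jar","brush","mat_top","oil","cover","wash","objective","mouse","tab1"):
        for m in models.masks_of(n,k)[:(7 if k=="tab1" else 2)]:
            if m["p"]<0.3: continue
            q=C[m["pixels"]&(d>0)]
            if len(q)==0: continue
            print(n,k,round(m["p"],2),np.round(m["uv"]).tolist(),"n",len(q),"med",np.median(q,0).round(0).tolist(),"lo",np.percentile(q,2,0).round(0).tolist(),"hi",np.percentile(q,98,0).round(0).tolist())
            np.save(f"mk_{n}_{k}_{int(m['uv'][0])}.npy",m["pixels"])
E
python3 m0.py
python3 - <<'E'
import cv2
p=cv2.imread('pics/scene0.png')
a=cv2.resize(p[150:240,340:440],None,fx=7,fy=6,interpolation=cv2.INTER_CUBIC); cv2.imwrite('pics/b1.png',a)
a=cv2.resize(p[140:230,140:260],None,fx=6,fy=6,interpolation=cv2.INTER_CUBIC); cv2.imwrite('pics/b2.png',a)
E
```

```text
scene board 0.78 [385.0, 195.0] n 2559 med [409.0, 160.0, 39.0] lo [309.0, 102.0, 34.0] hi [502.0, 221.0, 54.0]
scene pan 0.69 [181.0, 184.0] n 1711 med [531.0, -332.0, 39.0] lo [466.0, -410.0, 32.0] hi [591.0, -264.0, 125.0]
scene pan_grip 0.94 [187.0, 183.0] n 1722 med [532.0, -332.0, 38.0] lo [466.0, -411.0, 31.0] hi [591.0, -265.0, 125.0]
scene pan_grip 0.71 [219.0, 160.0] n 151 med [423.0, -276.0, 60.0] lo [408.0, -289.0, 33.0] hi [429.0, -266.0, 86.0]
scene platter_top 0.81 [210.0, 185.0] n 3548 med [493.0, -293.0, 32.0] lo [377.0, -435.0, 20.0] hi [609.0, -204.0, 36.0]
scene jar 0.61 [298.0, 166.0] n 3163 med [450.0, -61.0, 117.0] lo [395.0, -120.0, 8.0] hi [515.0, -5.0, 163.0]
scene brush 0.96 [304.0, 274.0] n 919 med [689.0, 24.0, 32.0] lo [647.0, -20.0, 2.0] hi [709.0, 62.0, 94.0]
scene mat_top 0.63 [313.0, 288.0] n 1501 med [696.0, 44.0, 3.0] lo [625.0, -43.0, -1.0] hi [735.0, 98.0, 7.0]
scene oil 0.71 [220.0, 160.0] n 168 med [422.0, -276.0, 60.0] lo [372.0, -308.0, 31.0] hi [429.0, -266.0, 88.0]
scene cover 0.6 [237.0, 253.0] n 2674 med [663.0, -150.0, 10.0] lo [590.0, -
[... 2119 characters left out ...]
0.0] lo [308.0, 102.0, 13.0] hi [497.0, 227.0, 54.0]
side mouse 0.68 [140.0, 271.0] n 613 med [796.0, 110.0, 21.0] lo [776.0, 78.0, 1.0] hi [843.0, 129.0, 31.0]
side tab1 0.65 [316.0, 341.0] n 94 med [407.0, 167.0, 47.0] lo [400.0, 152.0, 40.0] hi [414.0, 173.0, 50.0]
side tab1 0.65 [285.0, 347.0] n 76 med [449.0, 189.0, 48.0] lo [443.0, 180.0, 41.0] hi [455.0, 195.0, 50.0]
side tab1 0.62 [307.0, 319.0] n 72 med [438.0, 125.0, 48.0] lo [431.0, 117.0, 40.0] hi [445.0, 130.0, 49.0]
side tab1 0.55 [310.0, 348.0] n 74 med [414.0, 191.0, 48.0] lo [407.0, 182.0, 42.0] hi [420.0, 196.0, 50.0]
side tab1 0.38 [333.0, 349.0] n 93 med [378.0, 166.0, 48.0] lo [371.0, 157.0, 40.0] hi [385.0, 172.0, 49.0]
```

View pics/b1.png

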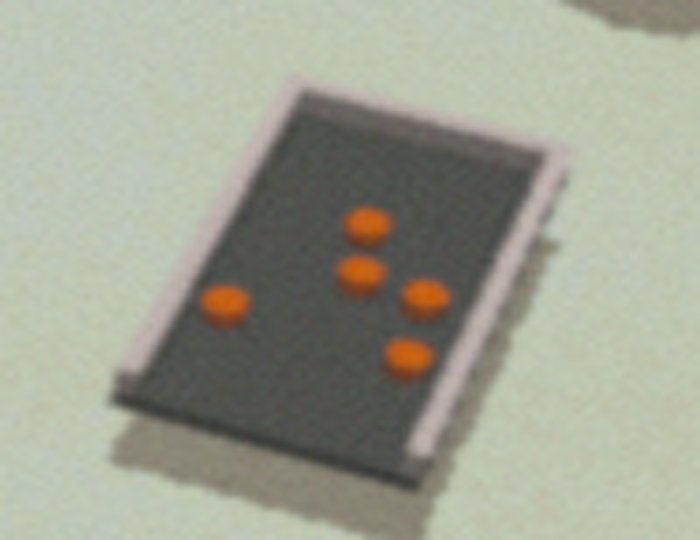

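View pics/b2.png

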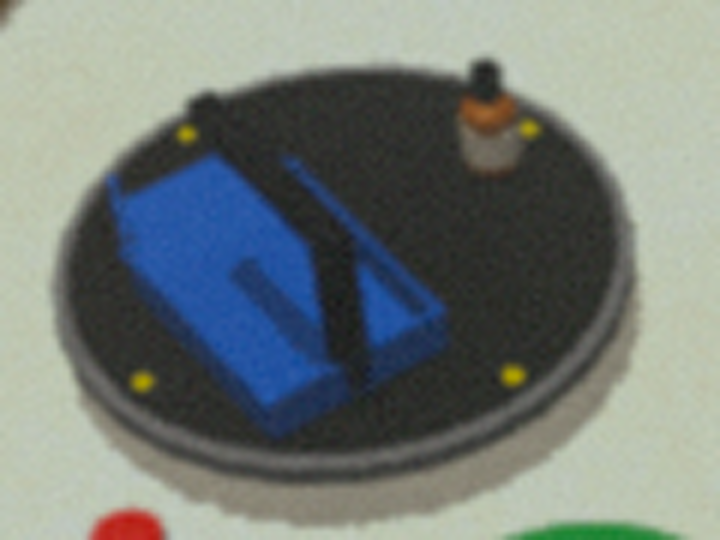

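```bash
cat > m1.py <<'E'
import numpy as np, cv2
D={n:np.load(n+"0.npz") for n in("scene","side")}
def roi(n,lo,hi):
    C=D[n]["C"];d=D[n]["d"]
    m=(d>0)&np.all(C>lo,-1)&np.all(C<hi,-1); return C[m],D[n]["p"][m],m
def rect(q):
    (c,s,a)=cv2.minAreaRect(q[:,:2].astype(np.float32)); return np.round(c,1),np.round(s,1),round(a,1)
for n in D:
    q,_,_=roi(n,(280,80,30),(530,250,60)); print(n,"board rect",rect(q),len(q))
    q,_,_=roi(n,(280,80,49),(530,250,58)); print("  rails",rect(q))
    q,_,_=roi(n,(400,-450,112),(650,-220,132)); print("  bar",rect(q),np.median(q[:,2]),len(q))
    vt=q[:,:2]-q[:,:2].mean(0); u,s,v=np.linalg.svd(vt,full_matrices=False); pr=vt@v[0]; print("   dir",v[0],"mean",q[:,:2].mean(0),pr.min(),pr.max())
    q,_,_=roi(n,(350,-470,26),(640,-180,36)); 
    h=cv2.minEnclosingCircle(q[:,:2].astype(np.float32)); print("  platter",h, len(q))
    q,_,_=roi(n,(370,-150,155),(560,30,175)); print("  funnel",cv2.minEnclosingCircle(q[:,:2].astype(np.float32)),np.percentile(q[:,2],[2,98]))
    q,_,_=roi(n,(640,-30,70),(740,70,110)); print("  brushgrip",rect(q),q[:,2].max())
    q,_,_=roi(n,(640,-40,22),(740,80,40)); print("  brushhead",rect(q))
    q,_,_=roi(n,(570,-240,6),(740,-70,20)); print("  cover",cv2.minEnclosingCircle(q[:,:2].astype(np.float32)))
    q,_,_=roi(n,(620,-200,30),(700,-110,60)); print("  knob",cv2.minEnclosingCircle(q[:,:2].astype(np.float32)),q[:,2].max())
    q,_,_=roi(n,(390,-310,70),(440,-250,100)); print("  oil",cv2.minEnclosingCircle(q[:,:2].astype(np.float32)))
    C=D[n]["C"];p=D[n]["p"].astype(int);d=D[n]["d"]
    g=(d>0)&np.all(C>(600,-60,-3),-1)&np.all(C<(760,120,7),-1)&(p[...,1]>p[...,2]+25)
    print("  mat",rect(C[g]))
    o=(d>0)&(p[...,2]>p[...,0]+70)&(C[...,2]>35)&np.all(C>(300,80,35),-1)&np.all(C<(530,240,55),-1)
    k,l,st,ce=cv2.connectedComponentsWithStats(o.astype(np.uint8))
    for i in range(1,k):
        if st[i,4]>8: 
            t=C[(l==i)&(C[...,2]>44)]; print("   tab",np.round(t.mean(0),1),st[i,4])
E
python3 m1.py
```

```text
scene board rect (array([403. , 162.6]), array([110.8, 201.2]), 81.1) 2803
  rails (array([403. , 162.7]), array([110.4, 200.3]), 81.1)
  bar (array([ 533.5, -324.4]), array([106.2,  16.2]), 54.6) 122.52558229400431 242
   dir [0.56318312 0.82633212] mean [ 537.14933116 -322.09263274] -56.92401449651771 49.15453640997865
  platter ((488.9524841308594, -323.2619934082031), 127.93384552001953) 3924
  funnel ((456.9875183105469, -60.38346862792969), 71.57414245605469) [155.26780834 165.86991486]
  brushgrip (array([681.4,  22.4]), array([15.7, 18.3]), 73.8) 97.89125768835032
  brushhead (array([682.9,  21.9]), array([80.3, 39.1]), 70.2)
  cover ((655.7836303710938, -152.38339233398438), 77.10433959960938)
  knob ((656.6353759765625, -151.94998168945312), 11.46328067779541) 47.65834701389154
  oil ((415.7027893066406, -279.6326904296875), 9.272200584411621)
  mat (array([678.5,  27.7]), array([138.5,  99.9]), 78.0)
   tab [379.7 165.2  46.8] 31
   tab [408.1 166.5  47.3] 33
   tab [415.  190.4  46.6] 30
   tab [438.4 123.6  46.3] 32
   tab [451.3 188.7  47. ] 34
side board rect (array([4
[... 337 characters left out ...]
46252441406), 125.71622467041016) 1182
  funnel ((458.9135437011719, -62.80155944824219), 70.90833282470703) [155.36472325 165.75891667]
  brushgrip (array([681.1,  20.5]), array([18.1, 17.2]), 72.2) 96.75023092543336
  brushhead (array([681.4,  20.8]), array([81.9, 38.6]), 72.2)
  cover ((656.9995727539062, -153.78762817382812), 77.73775482177734)
  knob ((657.1221923828125, -155.51272583007812), 13.045663833618164) 47.22478782103407
  oil ((416.4963073730469, -278.9588623046875), 8.29095458984375)
  mat (array([0., 0.]), array([0., 0.]), 0.0)
   tab [437.9 122.8  48.1] 51
   tab [407.1 165.9  47.9] 60
   tab [449.6 188.4  48.1] 58
   tab [378.  164.6  48.1] 59
   tab [413.8 189.4  47.9] 66
```

```bash
cat > m2.py <<'E'
from m1 import *
print("=====")
a=np.radians(-8.9); o=np.array([np.cos(a),np.sin(a)]); l=np.array([-o[1],o[0]])  # l to the left of o
c=np.array([403.5,161.8])
for n in D:
    q,_,_=roi(n,(280,80,30),(530,250,60)); s=(q[:,:2]-c)@o; t=(q[:,:2]-c)@l
    for b in (-45,-30,-15,0,15,30,45):
        m=abs(t-b)<6; print(n,b,"s",np.percentile(s[m],[1,99]).round(1), "floor max",s[m&(q[:,2]<43)&(q[:,2]>34)].max().round(1))
    for b in (-60,-20,20,60,85):
        m=(abs(s-b)<10); hi=m&(q[:,2]>46)
        print("  s",b,"t",np.percentile(t[m],[1,99]).round(1),"inner L",t[hi&(t>35)].min().round(1),"inner R",t[hi&(t<-35)].max().round(1))
for tb in ([378.8,164.9],[407.6,166.2],[414.4,190],[438.2,123.2],[450.4,188.5]):
    v=np.array(tb)-c; print("tab s,t",(v@o).round(1),(v@l).round(1))
E
python3 m2.py | sed -n '/=====/,$p'
```

```text
=====
scene -45 s [-96.5  97.5] floor max 98.4
scene -30 s [-96.8  97.8] floor max 98.9
scene -15 s [-95.9  97.7] floor max 98.6
scene 0 s [-95.6  97.3] floor max 99.5
scene 15 s [-97.   96.8] floor max 98.4
scene 30 s [-95.5  97.5] floor max 100.0
scene 45 s [-95.7  97.3] floor max 99.2
  s -60 t [-53.7  55.4] inner L 48.2 inner R -45.7
  s -20 t [-52.8  55.7] inner L 47.9 inner R -45.7
  s 20 t [-52.7  55.7] inner L 48.1 inner R -46.0
  s 60 t [-53.6  55.6] inner L 48.2 inner R -45.6
  s 85 t [-52.7  55.7] inner L 47.7 inner R -45.8
side -45 s [-96.4  95.2] floor max 98.1
side -30 s [-97.   95.4] floor max 98.4
side -15 s [-97.   95.9] floor max 98.2
side 0 s [-97.   95.6] floor max 97.7
side 15 s [-97.   95.9] floor max 98.1
side 30 s [-97.1  95.8] floor max 98.2
side 45 s [-97.1  96.1] floor max -97.0
  s -60 t [-54.5  55. ] inner L 45.3 inner R -46.3
  s -20 t [-54.   54.8] inner L 45.2 inner R -46.3
  s 20 t [-54.4  54.6] inner L 45.6 inner R -46.6
  s 60 t [-55.   54.7] inner L 45.6 inner R -46.6
  s 85 t [-54.4  54.8] inner L 45.8 inner R -46.6
tab s,t -24.9 -0.8
tab s,t 3.4 5.0
tab s,t 6.4 29.5
tab s,t 40.3 -32.8
tab s,t 42.2 33.6
```

```bash
cat >> h.py <<'E'
o=np.array([np.cos(np.radians(-8.9)),np.sin(np.radians(-8.9)),0]); l=np.array([-o[1],o[0],0])
EDGE=np.array([403.5,161.8,0])+97*o+0.6*l
FUN=np.array([458.0,-61.6,0]); PLAT=np.array([488.4,-322.7,0])
def pan_tool(psi,phi=0):
    a,f=np.radians(psi),np.radians(phi)
    X=np.array([np.cos(a),np.sin(a),0]);Z=np.array([0,0,1.])
    X1=np.cos(f)*X+np.sin(f)*Z; Z1=np.cos(f)*Z-np.sin(f)*X
    T=np.stack([-X1,-Z1,np.cross(X1,Z1)],1)
    return T,X1,Z1
def rpy(T): return Rn.from_matrix(T).as_euler("xyz",degrees=True).tolist()
# tcp for pan with a given point (px,pz in pan frame) at world P ; grip at x=5+dx, TCP is zg above underside
def pan_pose(P,psi,phi,px=0,pz=0,gx=5,gz=83):
    T,X,Z=pan_tool(psi,phi)
    return (np.array(P,float)+(gx-px)*X+(gz-pz)*Z).tolist(), rpy(T)
def down(yaw): return [-90,0,yaw]
E
python3 - <<'E'
from h import *
print(EDGE)
P0=np.array([525.2,-337,32])
for P,psi,phi,px,pz in [(P0,55.1,0,0,0),(P0+[0,0,60],55.1,0,0,0),(EDGE+38*o,-8.9,0,0,0)]+[([458+20,-64,175],-7.7,f,-85,9) for f in (0,20,40,60,70)]+[([458,-40,175],-98,f,-85,9) for f in (0,40,60)]:
    p,e=pan_pose(P,psi,phi,px,pz)
    j=solver.solve_ik(p,e); print(np.round(p),np.round(e,1),None if j is None else np.round(j,0))
E
```

```text
[499.42493321 147.38586845   0.        ]
[ 528. -333.  115.] [ -90.     0.  -124.9] [-39.  25.  91.   0.  63.  -4.]
[ 528. -333.  175.] [ -90.     0.  -124.9] [-39.  23.  87.   0.  71.  -4.]
[542. 141.  83.] [-90.    0.  171.1] [  7.  23. 102.  -0.  56. 106.]
[567. -76. 249.] [-90.    0.  172.3] [-15.  16.  86.   0.  78.  83.]
[537. -72. 275.] [-90.   20.  172.3] [-17.   2. 102.   4.  56.  79.]
[499. -67. 290.] [-90.   40.  172.3] [-22.  -9. 120.  17.  32.  64.]
[459. -61. 290.] [-90.   60.  172.3] [-33. -16. 139.  90.  22. -13.]
[440. -59. 285.] [-90.   70.  172.3] [-44. -15. 150. 119.  39. -49.]
[ 445. -129.  249.] [-90.  -0.  82.] None
[455. -61. 290.] [-90.  40.  82.] [  10.   12.   98.  -38.   86. -154.]
[461. -21. 290.] [-90.  60.  82.] [  22.   22.   98.  -49.   98. -140.]
```

```bash
python3 - <<'E'
from h import *
for psi in range(-180,180,20):
    out=[]
    for f in (0,15,30,45,55,65):
        a=np.radians(psi); L=FUN+20*np.array([np.cos(a),np.sin(a),0])+[0,0,178]
        p,e=pan_pose(L,psi,f,-85,9); j=solver.solve_ik(p,e); out.append(None if j is None else np.round(j).astype(int).tolist())
    print(psi,out)
E
```

```text
-180 [[-21, -4, 109, 0, 75, -111], [-16, 6, 97, -4, 91, -106], [-13, 16, 87, -7, 106, -103], [-11, 26, 78, -9, 120, -102], [-10, 33, 73, -11, 128, -103], [-10, 39, 69, -13, 136, -103]]
-160 [[-26, -3, 108, 0, 75, -136], [-16, 6, 97, -9, 89, -125], [-9, 15, 88, -15, 103, -119], [-5, 25, 80, -19, 116, -117], [-3, 31, 76, -23, 124, -117], [-2, 38, 72, -26, 131, -117]]
-140 [None, [-16, 6, 98, -12, 85, -144], [-6, 13, 91, -21, 97, -135], [1, 22, 85, -28, 109, -130], [4, 28, 81, -32, 115, -128], [6, 34, 79, -36, 122, -127]]
-120 [None, None, [-4, 11, 94, -27, 89, -150], [5, 18, 91, -36, 99, -141], [10, 24, 89, -41, 105, -137], [13, 29, 88, -45, 111, -134]]
-100 [None, None, None, [9, 13, 98, -42, 87, -152], [15, 18, 99, -48, 93, -144], [20, 23, 99, -53, 99, -138]]
-80 [[-27, 10, 94, 0, 76, 143], None, None, None, [18, 11, 109, -56, 79, -151], [24, 16, 111, -62, 85, -140]]
-60 [[-24, 12, 90, 0, 77, 126], [-16, 5, 98, -11, 66, 138], None, None, None, None]
-40 [[-21, 14, 88, 0, 78, 109], [-16, 5, 98, -7, 63, 116], [-9, -2, 109, -20, 49, 131], None, None, None]
-20 [[-17, 15, 86, 0, 78, 93],
[... 980 characters left out ...]
5, -49]]
100 [[-3, 4, 101, 0, 75, -13], [-17, 6, 98, 13, 84, -29], [-28, 10, 95, 23, 94, -40], [-36, 17, 93, 30, 104, -48], [-40, 22, 91, 34, 110, -51], [-43, 28, 91, 37, 115, -54]]
120 [[-5, 1, 104, 0, 75, -35], [-16, 6, 98, 10, 88, -48], [-25, 13, 91, 17, 100, -55], [-30, 21, 86, 22, 112, -59], [-33, 27, 83, 25, 119, -61], [-35, 33, 81, 28, 125, -61]]
140 [[-9, -2, 107, 0, 75, -59], [-16, 6, 97, 6, 91, -67], [-21, 15, 89, 10, 105, -71], [-24, 24, 81, 13, 118, -72], [-25, 31, 77, 15, 126, -73], [-26, 37, 73, 17, 133, -72]]
160 [[-15, -4, 109, 0, 75, -85], [-16, 6, 97, 1, 92, -86], [-17, 16, 87, 2, 107, -87], [-17, 26, 78, 2, 121, -87], [-18, 33, 73, 2, 129, -87], [-18, 39, 69, 3, 137, -87]]
```

```bash
python3 - <<'E'
from h import *
P0=np.array([525.2,-337,32])
p,e=pan_pose(P0+[0,0,80],55.1,0); r.movep(p,e)
p,e=pan_pose(P0,55.1,0); r.servo_line(p,max_speed=100)
hand.close_gripper(60); s=sensors.sense(); print(s['grip_width'],s['eef_pos'],s['wrist_force'],s['time_s'])
p[2]+=60; r.servo_line(p,max_speed=80); r.hold(.3); s=sensors.sense(); print(s['grip_width'],s['wrist_force'],s['torque'])
grab("scene","s1.png")
grab("side","s1b.png")
E
```

```text
0.15420076857985562 [ 528.41016212 -333.21015031  115.29630461] [ 0.75326988 -0.16405774  1.52483591] 6.3917
0.15230684902455247 [ 0.56313568 -0.2902246  -1.94755658] [-0.00356266  0.00621032 -0.00377607]
```

View pics/s1.png

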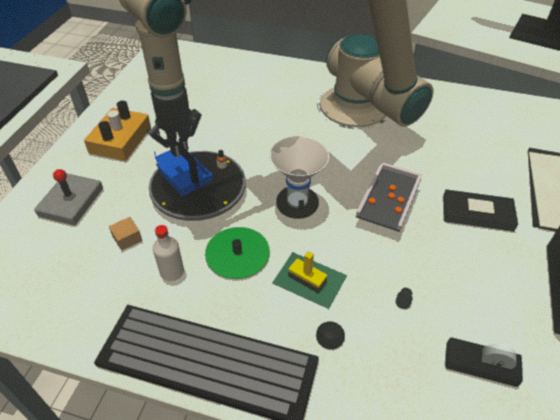

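View pics/s1b.png

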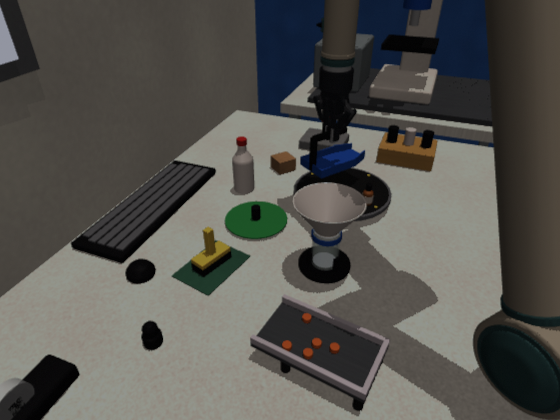

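```bash
python3 - <<'E'
from h import *
def go(d,z,sp=80,mv=False):
    p,e=pan_pose(EDGE+d*o+np.array([0,0,z]),-8.9,0)
    if mv: r.movep(p,e)
    else: r.servo_line(p,e,max_speed=sp)
s=sensors.sense()['eef_pos']; r.servo_line([s[0],s[1],300],max_speed=150)
go(93,215,mv=True); go(93,30,120); go(93,5,40); go(73,4.5,30); go(73,1.0,20); go(38,1.0,40)
print(sensors.sense()['wrist_force'])
p,e=pan_pose(EDGE+38*o+np.array([0,0,-1.5]),-8.9,0); print(r.servo_line(p,e,max_speed=10,until_force=4))
s=sensors.sense(); print(s['eef_pos'],s['wrist_force'],s['time_s'])
grab("scene","s2.png");grab("side","s2b.png")
E
```

```text
[ 0.54786434 -0.38812852 -0.79944149]
True
[542.46112716 140.5799766   83.19331171] [0.09387107 0.1086747  4.39126279] 15.25
```

View pics/s2.png

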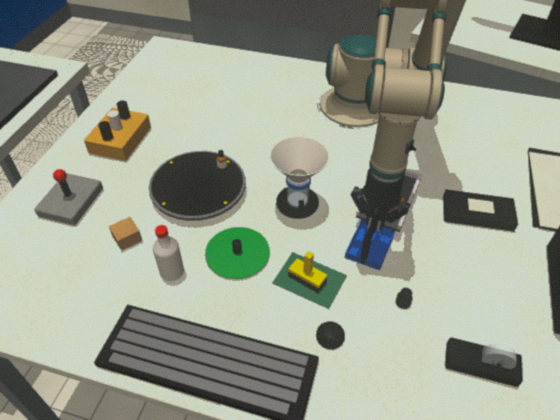

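View pics/s2b.png

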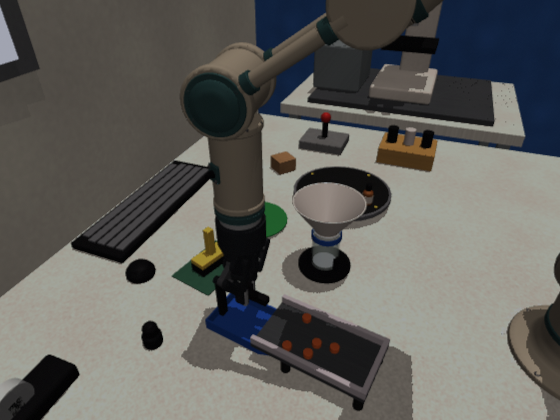

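```bash
python3 - <<'E'
from h import *
hand.let_go()
s=sensors.sense()['eef_pos']; r.servo_line([s[0],s[1],230],max_speed=150)
r.movep([560,-20,330],down(-17.8))
for n in("scene","side"):
    p,d,C,ci=grab(n,n+"3.png"); np.savez(n+"1.npz",p=p,d=d,C=C)
    def roi(lo,hi):
        m=(d>0)&np.all(C>lo,-1)&np.all(C<hi,-1); return C[m]
    def rect(q):
        (c,s,a)=cv2.minAreaRect(q[:,:2].astype(np.float32)); return np.round(c,1),np.round(s,1),round(a,1),len(q)
    q=roi((480,100,72),(640,200,100)); 
    print(n,"bar",rect(q)); q=roi((510,80,12),(640,210,30));print(" body",rect(q))
    q=roi((640,-40,70),(740,80,110)); print("  brushgrip",rect(q),q[:,2].max())
    q=roi((630,-50,22),(750,90,40)); print("  brushhead",rect(q))
    # bar in board frame
    q=roi((480,100,72),(640,200,100)); v=q-EDGE; print("  bar s",(v@o).min(),(v@o).max(),"t mean",(v@l).mean())
print(sensors.sense()['time_s'])
E
```

```text
scene bar (array([552.5, 140.8]), array([ 15.5, 108.2]), 80.8, 282)
 body (array([555.7, 139.4]), array([ 86.6, 102.2]), 81.1, 259)
  brushgrip (array([682.6,  22.1]), array([15.6, 16.5]), 72.6, 102) 97.37025237051478
  brushhead (array([682.5,  21.6]), array([80.4, 38.4]), 72.4, 504)
  bar s -0.5948932789092014 107.57154628527738 t mean 1.714478236537322
side bar (array([550.8, 138.6]), array([ 16.9, 105.5]), 82.1, 628)
 body (array([557.5, 138.9]), array([87.6, 95.8]), 82.7, 539)
  brushgrip (array([681.3,  20.5]), array([16.9, 18. ]), 75.3, 136) 96.61259933551432
  brushhead (array([680.9,  20.4]), array([82.1, 38.4]), 70.8, 529)
  bar s -0.7950216841296289 104.80661377887239 t mean 2.3911860442972195
20.0417
```

View pics/side3.png

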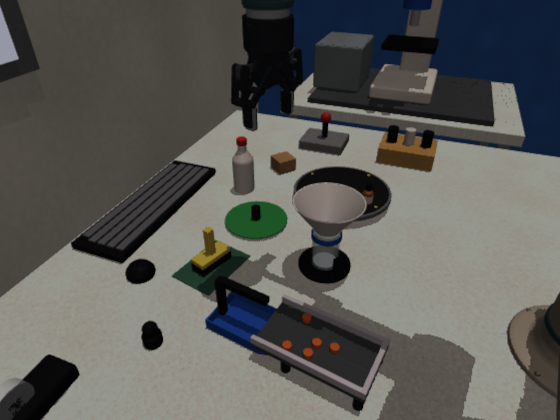

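View pics/scene3.png

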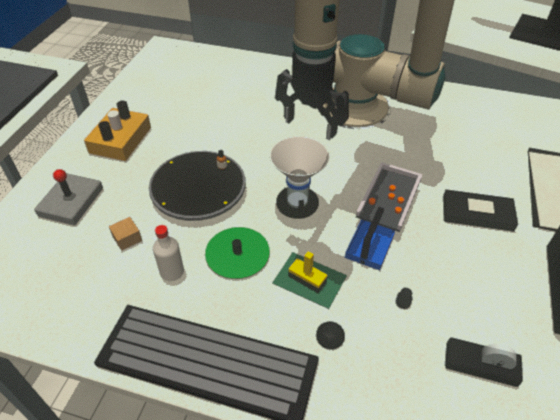

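```bash
python3 - <<'E'
from h import *
B=np.array([681.9,21.2]); 
r.movep([B[0],B[1],150],down(-17.8)); r.servo_line([B[0],B[1],77.5],max_speed=80)
hand.close_gripper(60); s=sensors.sense(); print(s['grip_width'],s['eef_pos'],s['wrist_force'])
zg=s['eef_pos'][2]; print("zg",zg)
r.servo_line([B[0],B[1],240],max_speed=120)
r.hold(.2); print(sensors.sense()['wrist_force'],sensors.sense()['torque'])
P=EDGE-165.5*o+np.array([0,0,240.]); r.movep(P.tolist(),down(-8.9))
p=P.copy(); p[2]=120; r.servo_line(p.tolist(),max_speed=120)
grab("scene","s4.png"); p,d,C,ci=grab("side","s4b.png")
m=(d>0)&np.all(C>(300,80,56),-1)&np.all(C<(520,250,88),-1)
q=C[m]; 
v=q-EDGE; h=v[q[:,2]<100]
print("head s",np.percentile(v@o,[1,99]),"t",np.percentile(v@l,[1,99]))
(c,sz,a)=cv2.minAreaRect(q[:,:2].astype(np.float32)); print(c,sz,a,sensors.sense()['eef_pos'],sensors.sense()['time_s'])
E
```

```text
0.17633335979282322 [681.87811883  21.0842287   77.51930654] [-0.0159357  -0.25768278  0.19481522]
zg 77.5193065357402
[-0.00834337  0.20627747 -1.58551445] [ 0.05463674 -0.03289586  0.0454242 ]
head s [-182.587685     13.04744318] t [-36.99715725  40.3750269 ]
(418.3515625, 166.4816436767578) (81.53385925292969, 204.98106384277344) 84.99018096923828 [336.54772312 173.16326585 120.620845  ] 27.0
```

View pics/s4.png

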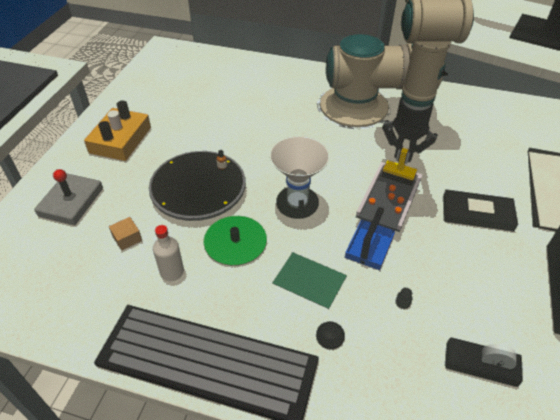

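View pics/s4b.png

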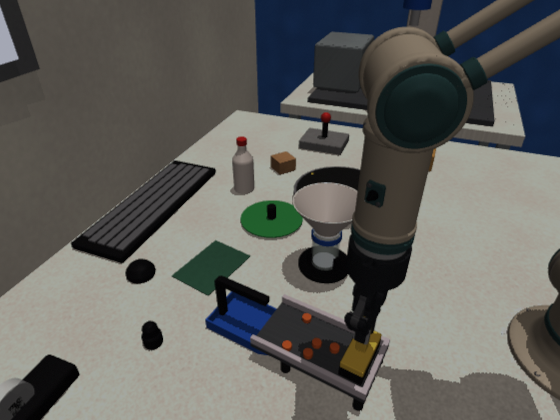

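```bash
python3 - <<'E'
from h import *
for n in ("side","scene"):
    p,d,C,ci=grab(n)
    v=C-EDGE; S=v@o;T=v@l
    m=(d>0)&(S<-125)&(S>-215)&(abs(T)<60)&(C[...,2]>58)&(C[...,2]<84)
    pp=p.astype(int); m&=(pp[...,2]>pp[...,0]+40)|(pp.sum(-1)<90)
    q=np.stack([S[m],T[m]],1).astype(np.float32); print(n,len(q),cv2.minAreaRect(q),C[...,2][m].min(),C[...,2][m].max())
    y=m&(pp[...,2]>pp[...,0]+40)&(C[...,2]>74)&(C[...,2]<84); q=np.stack([S[y],T[y]],1).astype(np.float32); print(cv2.minAreaRect(q),len(q))
E
```

```text
side 981 ((-164.55499267578125, 0.8463592529296875), (79.78811645507812, 36.26011276245117), 89.79972076416016) 58.01645886223506 83.91552672801201
((-165.22377014160156, 0.8091201782226562), (79.79293823242188, 35.0444450378418), 89.52666473388672) 777
scene 373 ((-163.6685333251953, 1.4972763061523438), (80.53239440917969, 40.71797180175781), 87.2998275756836) 62.520162634574525 83.47321328490632
((-164.32432556152344, 1.3064155578613281), (38.572723388671875, 79.8056640625), 0.30120640993118286) 246
```

```bash
python3 - <<'E'
from h import *
P=EDGE-165.5*o-0.8*l; z=114.0
def g(s,z,sp): 
    p=EDGE+s*o-0.8*l; r.servo_line([p[0],p[1],z],max_speed=sp)
g(-165.5,z,30); print(sensors.sense()['wrist_force'])
g(-60,z,40); print(sensors.sense()['wrist_force']); grab("side","s5a.png")
g(-30,z,30); grab("side","s5b.png")
g(-14,z,15); r.hold(.3); print(sensors.sense()['wrist_force'],sensors.sense()['eef_pos']); grab("side","s5.png")
g(-60,z,60); g(-100,200,120); r.hold(.2)
grab("scene","s5c.png"); grab("side","s5d.png"); print(sensors.sense()['time_s'])
a=[cv2.imread("pics/"+f)[270:420,190:410] for f in("s5a.png","s5b.png","s5.png","s5d.png")]
im=np.vstack([np.hstack(a[:2]),np.hstack(a[2:])]); cv2.imwrite("pics/s5m.png",cv2.resize(im,None,fx=1.8,fy=1.8))
E
```

```text
[-0.36069592 -0.80585029 -0.57776534]
[-0.09529127  0.40407819 -1.24425652]
[-0.04024758  0.05532662 -0.89834152] [485.42183998 148.7853752  114.0222293 ]
35.2167
```

View pics/s5m.png

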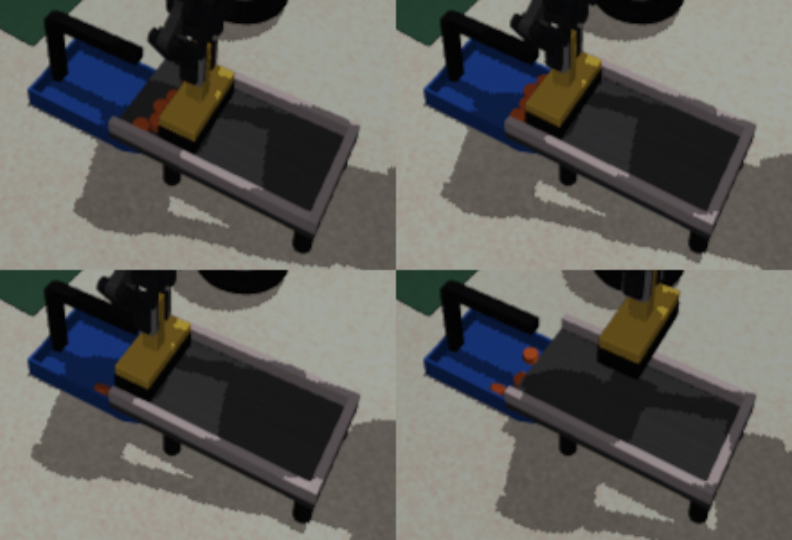

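View pics/s5c.png

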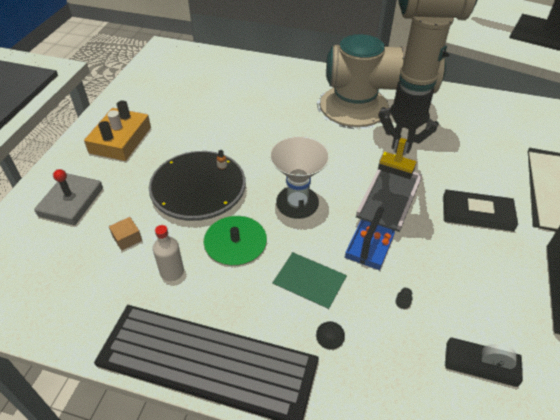

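```bash
python3 - <<'E'
from h import *
ims=[]
for n,bx in (("scene",(205,275,335,425)),("side",(290,360,195,300))):
    p,d,C,ci=grab(n)
    pp=p.astype(int); om=(d>0)&(pp[...,2]>pp[...,0]+60)&(pp[...,2]>pp[...,1]+40)&(C[...,2]<70)
    v=C-EDGE;S=v@o;T=v@l; om&=(abs(S)<150)&(abs(T)<70)
    k,L,st,ce=cv2.connectedComponentsWithStats(om.astype(np.uint8))
    for i in range(1,k):
        if st[i,4]>4: mm=L==i; print(n,ce[i].round(),st[i,4],"panx,y,z",(S[mm].mean()-38.5).round(1),T[mm].mean().round(1),np.percentile(C[...,2][mm],[5,50,95]).round(1))
    a,b,c_,e=bx; ims.append(cv2.resize(p[a:b,c_:e],(700,520 if n=="side" else 540),interpolation=cv2.INTER_CUBIC))
cv2.imwrite("pics/z1.png",ims[0]);cv2.imwrite("pics/z2.png",ims[1])
E
```

```text
scene [367. 228.] 5 panx,y,z -30.6 -18.5 [14.4 16.7 18.5]
scene [363. 233.] 26 panx,y,z -15.3 -22.9 [ 7.7 11.3 13.6]
scene [377. 235.] 23 panx,y,z -23.1 8.4 [ 9.  12.  14.1]
scene [386. 239.] 58 panx,y,z -18.7 32.1 [ 9.7 15.  19.6]
side [265. 317.] 57 panx,y,z -18.5 -22.0 [ 8.2 12.9 19.9]
side [258. 329.] 17 panx,y,z -22.8 7.8 [12.1 13.3 15.2]
side [247. 335.] 29 panx,y,z -14.6 30.7 [14.4 17.  20.1]
```

View pics/z1.png

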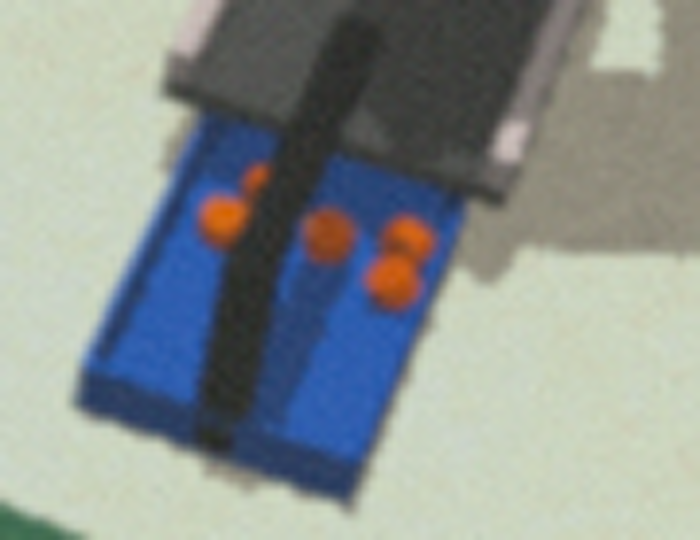

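View pics/z2.png

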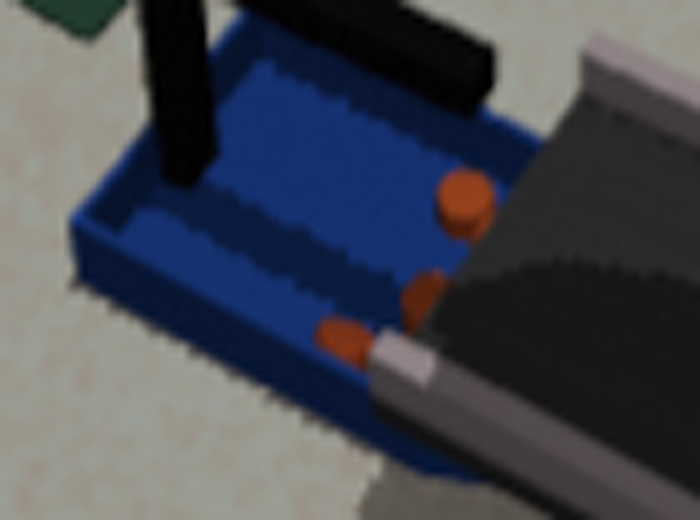

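```bash
python3 - <<'E'
from h import *
s=sensors.sense()['eef_pos']; r.servo_line([s[0],s[1],250],max_speed=150)
r.movep([680,26,220],down(-14)); r.servo_line([680,26,95],max_speed=120); r.servo_line([680,26,79],max_speed=30)
print(r.servo_line([680,26,76.5],max_speed=10,until_force=3)); print(sensors.sense()['eef_pos'])
hand.let_go(); r.hold(.2); r.servo_line([680,26,200],max_speed=120)
p,e=pan_pose(EDGE+38.5*o+np.array([0,0,90]),-8.9,0)
r.movep(p,e)
for n in ("scene","side"):
    p,d,C,ci=grab(n,n+"6.png")
    m=(d>0)&np.all(C>(630,-50,22),-1)&np.all(C<(750,90,40),-1); print(n,cv2.minAreaRect(C[m][:,:2].astype(np.float32)))
    m=(d>0)&np.all(C>(630,-50,70),-1)&np.all(C<(750,90,110),-1); print(n,C[m].mean(0),C[m].max(0))
    m=(d>0)&np.all(C>(560,-230,30),-1)&np.all(C<(720,-70,55),-1); print("knob",cv2.minEnclosingCircle(C[m][:,:2].astype(np.float32)))
    m=(d>0)&np.all(C>(540,-250,6),-1)&np.all(C<(740,-50,18),-1); print("cover",cv2.minEnclosingCircle(C[m][:,:2].astype(np.float32)))
print(sensors.sense()['time_s'])
E
```

```text
True
[680.40304144  25.87454218  77.48038223]
scene ((680.2555541992188, 27.09284782409668), (81.0811996459961, 39.4908447265625), 75.16307067871094)
scene [683.21125444  27.9876159   86.27832793] [689.4500835   36.33228562  97.56186989]
knob ((596.6163940429688, -195.41065979003906), 48.21977996826172)
cover ((616.4306030273438, -146.97889709472656), 103.28539276123047)
side ((679.4260864257812, 26.2276668548584), (80.29708862304688, 37.9942741394043), 74.14826202392578)
side [688.04698375  31.00502536  89.48689164] [689.57420256  31.93858214  95.32853515]
knob ((622.6387939453125, -171.84634399414062), 12.00354290008545)
cover ((622.5027465820312, -171.78256225585938), 77.17835235595703)
44.0333
```

View pics/side6.png

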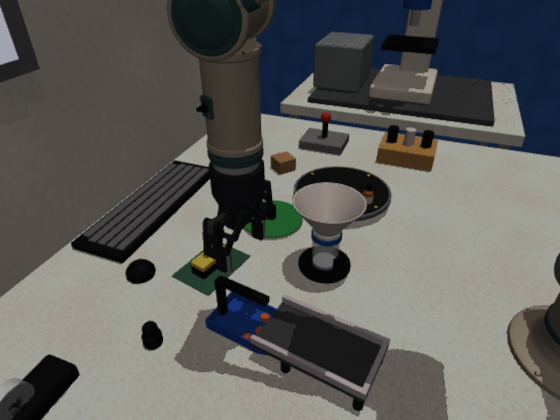

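```bash
python3 - <<'E'
from h import *
def go(d,z,sp=80,mv=False,phi=0):
    p,e=pan_pose(EDGE+d*o+np.array([0,0,z]),-8.9,phi,gx=5)
    r.servo_line(p,e,max_speed=sp)
go(38.5,0.2,80); print(sensors.sense()['wrist_force'])
hand.close_gripper(80); print(sensors.sense()['grip_width'])
go(38.5,1.2,10); go(73,1.2,30); go(73,4.5,20); go(93,5,25); go(95,60,50); go(95,215,80,phi=-6)
r.hold(.3); print(sensors.sense()['wrist_force'],sensors.sense()['torque'])
for n in ("scene","side"): grab(n,n+"7.png")
print(sensors.sense()['time_s'],sensors.sense()['joints'])
E
```

```text
[ 0.1833446  -0.4806201   0.45010056]
0.14494247096018345
[-0.39983626  0.15193109 -1.73858213] [ 0.0224526  -0.14957182  0.00200631]
52.5083 [  4.92020403  21.72082956  70.84969052   1.43460757  93.26031533
 103.82850844]
```

View pics/side7.png

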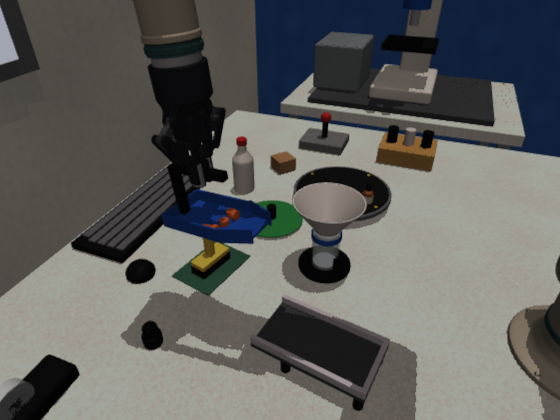

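View pics/scene7.png

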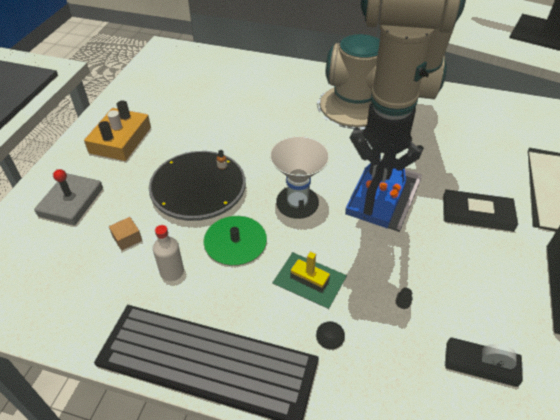

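```bash
cat >> h.py <<'E'
PSI=120
def pour(phi,z,off,sp=40,psi=PSI):
    a=np.radians(psi); L=FUN+off*np.array([np.cos(a),np.sin(a),0])+np.array([0,0,z])
    p,e=pan_pose(L,psi,phi,-85,9); r.servo_line(p,e,max_speed=sp)
E
python3 - <<'E'
from h import *
pour(-6,205,20,60)
pour(0,195,20,30)
for n in ("scene","side"): grab(n,n+"8.png")
print(sensors.sense()['time_s'],sensors.sense()['joints'])
E
```

```text
56.95 [-5.06041521e+00  1.16528272e-02  1.02494810e+02 -2.55086873e-02
  7.75120873e+01 -3.50586906e+01]
```

View pics/side8.png

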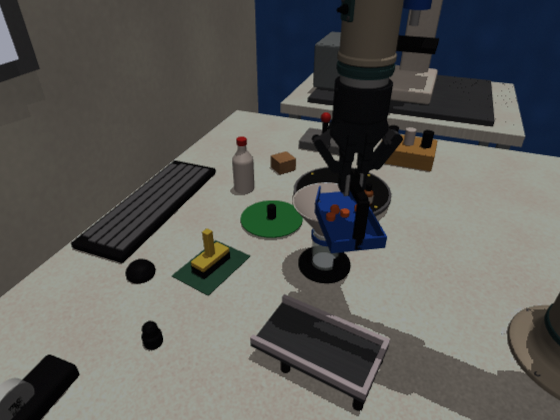

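View pics/scene8.png

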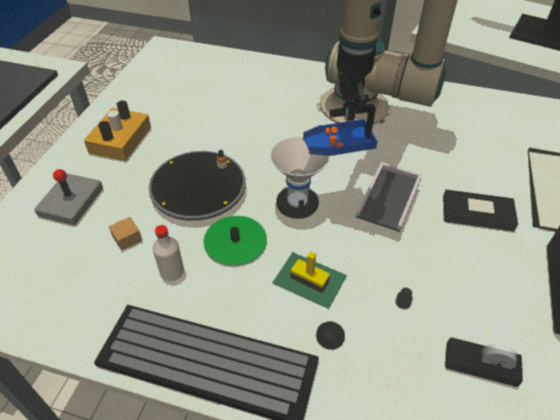

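```bash
python3 - <<'E'
from h import *
pour(15,180,22,25); 
for f,z in ((24,174),(28,172),(32,170),(36,168)):
    pour(f,z,22,12); r.hold(.3); grab("scene",f"p{f}.png"); grab("side",f"q{f}.png")
a=[cv2.imread(f"pics/p{f}.png")[90:220,230:400] for f in (24,28,32,36)]
b=[cv2.imread(f"pics/q{f}.png")[150:290,270:400] for f in (24,28,32,36)]
a=[cv2.resize(x,(200,150)) for x in a]; b=[cv2.resize(x,(200,215)) for x in b]
cv2.imwrite("pics/pm.png",np.vstack([np.hstack(a),np.hstack(b)]))
print(sensors.sense()['time_s'])
E
```

```text
63.3917
```

View pics/pm.png

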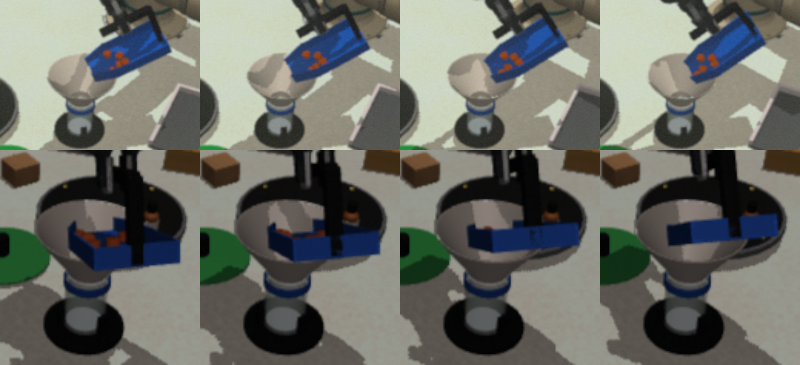

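```bash
python3 - <<'E'
from h import *
F=(41,46,51,56)
for f in F:
    pour(f,168,22,12); r.hold(.4); grab("scene",f"p{f}.png"); grab("side",f"q{f}.png")
a=[cv2.imread(f"pics/p{f}.png")[90:220,230:400] for f in F]
b=[cv2.imread(f"pics/q{f}.png")[150:290,270:400] for f in F]
a=[cv2.resize(x,(200,150)) for x in a]; b=[cv2.resize(x,(200,215)) for x in b]
cv2.imwrite("pics/pm2.png",np.vstack([np.hstack(a),np.hstack(b)]))
print(sensors.sense()['time_s'],sensors.sense()['joints'])
E
```

```text
69.3917 [-32.77491241  28.13756038  83.85540844  25.51504675 118.30040017
 -61.20302426]
```

View pics/pm2.png

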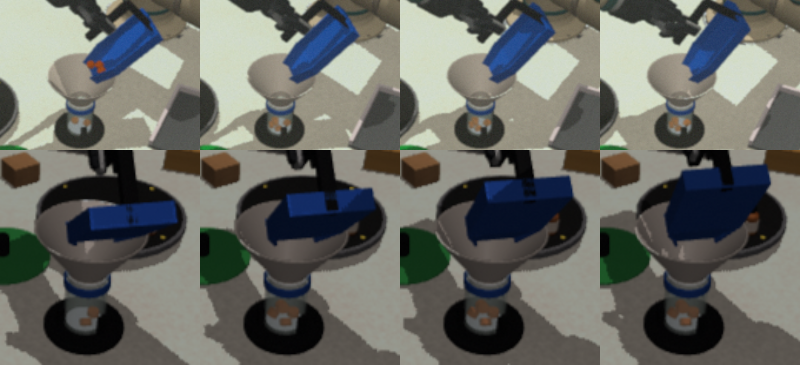

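```bash
python3 - <<'E'
from h import *
pour(30,190,22,60); pour(0,215,30,60)
p,e=pan_pose(FUN+np.array([60,160,200]),120,0); r.servo_line(p,e,max_speed=120)
for n in ("scene","side"): grab(n,n+"9.png")
a=cv2.imread("pics/scene9.png"); b=cv2.imread("pics/side9.png")
cv2.imwrite("pics/j.png",np.hstack([cv2.resize(a[100:230,250:390],(390,362),interpolation=cv2.INTER_CUBIC),cv2.resize(b[170:290,270:400],(390,362),interpolation=cv2.INTER_CUBIC)]))
print(sensors.sense()['time_s'],sensors.sense()['wrist_force'])
E
```

```text
72.9083 [ 0.06597731  0.29809916 -1.22896554]
```

View pics/j.png

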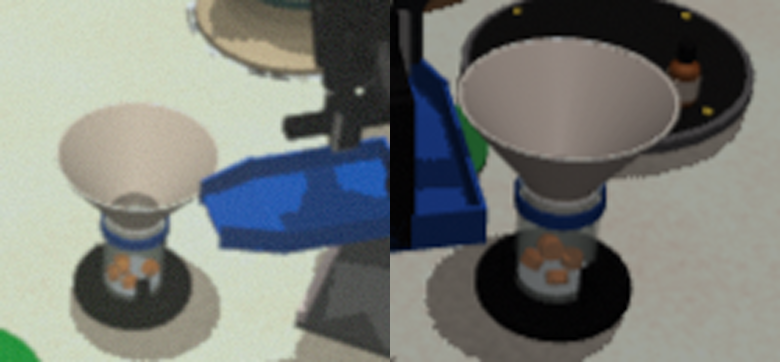

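View pics/side9.png

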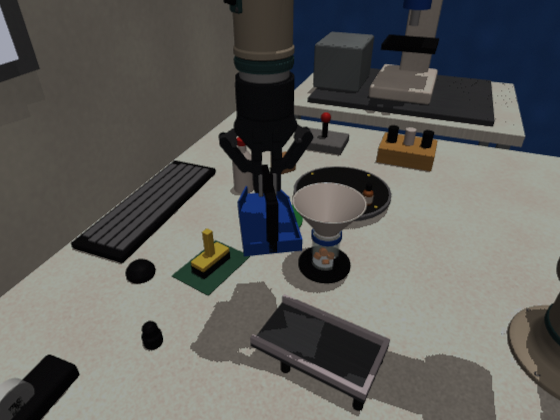

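```bash
python3 - <<'E'
from h import *
for n in ("scene","side"):
    p,d,C,ci=grab(n)
    m=(d>0)&np.all(C>(370,-440,70),-1)&np.all(C<(610,-200,100),-1); print(n,"oil",C[m].mean(0).round(1),m.sum())
s=sensors.sense(); r.servo_line([s['eef_pos'][0],s['eef_pos'][1],340],max_speed=150)
P=np.array([507,-331,32.])
p,e=pan_pose(P+[0,0,220],55.1,0); r.movep(p,e)
p,e=pan_pose(P+[0,0,8],55.1,0); r.servo_line(p,e,max_speed=100)
p,e=pan_pose(P+[0,0,-1.5],55.1,0); print(r.servo_line(p,e,max_speed=10,until_force=3))
print(sensors.sense()['eef_pos'])
hand.let_go(); r.hold(.3); p[2]=250; r.servo_line(p,max_speed=100)
r.movep([480,60,400],down(-20))
for n in ("scene","side"):
    p,d,C,ci=grab(n,n+"10.png")
    m=(d>0)&np.all(C>(400,-450,106),-1)&np.all(C<(650,-220,132),-1); print(n,"bar",cv2.minAreaRect(C[m][:,:2].astype(np.float32)))
    m=(d>0)&np.all(C>(370,-310,70),-1)&np.all(C<(450,-250,92),-1); print(n,"oil",C[m].mean(0).round(1),m.sum())
    m=(d>0)&np.all(C>(570,-230,30),-1)&np.all(C<(720,-70,55),-1); print("knob",cv2.minEnclosingCircle(C[m][:,:2].astype(np.float32)),C[m][:,2].max())
    m=(d>0)&np.all(C>(540,-260,6),-1)&np.all(C<(720,-80,18),-1); print("cover",cv2.minEnclosingCircle(C[m][:,:2].astype(np.float32)))
print(sensors.sense()['time_s'])
E
```

```text
scene oil [ 418.3 -278.    81.4] 39
side oil [ 415.4 -277.4   81.1] 51
True
[ 509.87315983 -326.89299107  115.38045451]
scene bar ((515.5023193359375, -318.25201416015625), (111.05326080322266, 16.910053253173828), 54.67583465576172)
scene oil [ 418.7 -277.9   81.4] 40
knob ((601.31396484375, -194.99571228027344), 44.57003402709961) 47.901185042609015
cover ((620.2896118164062, -174.07373046875), 81.07463836669922)
side bar ((516.0993041992188, -319.5809326171875), (106.11265563964844, 18.62837791442871), 54.21685791015625)
side oil [ 415.5 -277.4   82. ] 47
knob ((622.766845703125, -172.31951904296875), 12.667923927307129) 47.52089213025448
cover ((622.86767578125, -171.7142333984375), 77.38967895507812)
82.2667
```

View pics/scene10.png

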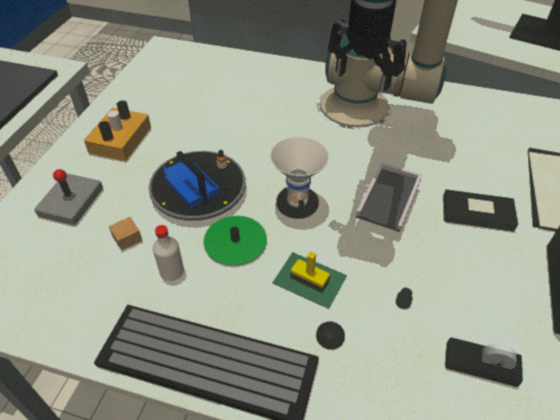

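View pics/side10.png

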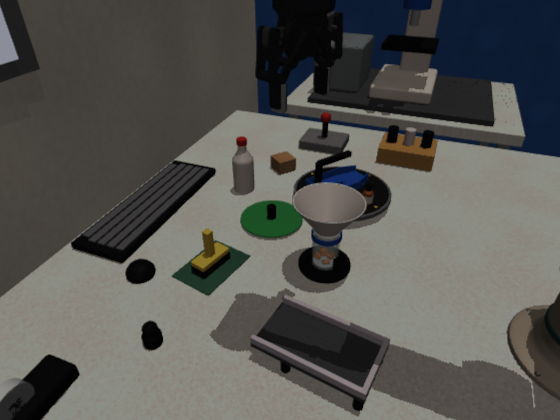

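```bash
python3 - <<'E'
from h import *
for n in ("scene","side"):
    p,d,C,ci=grab(n)
    m=(d>0)&np.all(C>(600,-195,38),-1)&np.all(C<(645,-150,55),-1)&(p.astype(int).sum(-1)<200); print(n,"knob",cv2.minEnclosingCircle(C[m][:,:2].astype(np.float32)),m.sum(), C[m].mean(0))
r.movep([FUN[0]+10,FUN[1]-4,380],down(-21.1))
p,d,C,ci=grab("wrist","w1.png"); 
m=(d>0)&(abs(C[...,2]-164)<4); print(cv2.minEnclosingCircle(C[m][:,:2].astype(np.float32)),m.sum())
c,R,t=ci
for P in ([458,-61.6,164],[458,-61.6,20]):
    q=R@np.array(P)+t; print(q[0]/q[2]*c["fx"]+c["cx"],q[1]/q[2]*c["fy"]+c["cy"])
E
```

```text
scene knob ((623.7574462890625, -171.34886169433594), 11.887626647949219) 58 [ 624.06211618 -169.69903851   42.91106891]
side knob ((622.4537353515625, -172.10914611816406), 11.572528839111328) 57 [ 621.40984505 -169.19624167   43.82533471]
((455.6521301269531, -61.25538635253906), 69.51777648925781) 1655
279.2919576832497 180.61225552776847
278.9082767984508 165.04642354764468
```

View pics/w1.png

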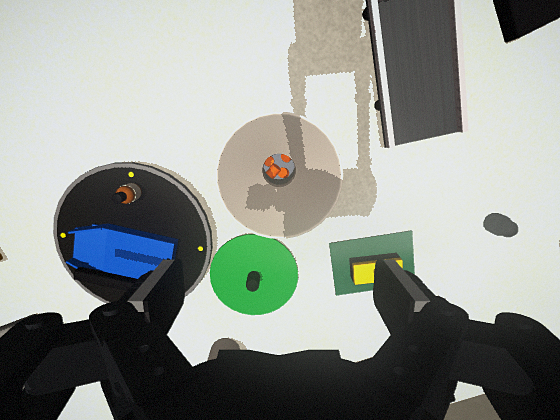

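```bash
python3 - <<'E'
from h import *
p,d,C,ci=grab("wrist")
cv2.imwrite("pics/w2.png",cv2.resize(p[140:200,245:315],(700,600),interpolation=cv2.INTER_CUBIC))
pp=p.astype(int); om=(d>0)&(pp[...,2]>pp[...,0]+60)&(pp[...,2]>pp[...,1]+40); om[:, :200]=0;om[250:]=0
k,L,st,ce=cv2.connectedComponentsWithStats(om.astype(np.uint8))
for i in range(1,k):
    if st[i,4]>4: print(ce[i].round(),st[i,4],C[L==i].mean(0).round(1),C[...,2][L==i].max())
m=(d>0)&np.all(C>(540,-260,7),-1)&np.all(C<(720,-80,18),-1)&(pp[...,1]>pp[...,2]+40); print("cover",cv2.minEnclosingCircle(C[m][:,:2].astype(np.float32)),m.sum())
m=(d>0)&np.all(C>(600,-195,38),-1)&np.all(C<(645,-150,55),-1); print("knob",cv2.minEnclosingCircle(C[m][:,:2].astype(np.float32)),m.sum())
E
```

```text
[284. 158.] 57 [450.7 -49.2  27.4] 97.92696767529911
[275. 169.] 288 [460.4 -68.6  28.4] 98.29160016722872
cover ((619.78466796875, -171.0350799560547), 75.9310302734375) 4859
knob ((619.3800659179688, -170.80894470214844), 10.694643020629883) 136
```

View pics/w2.png

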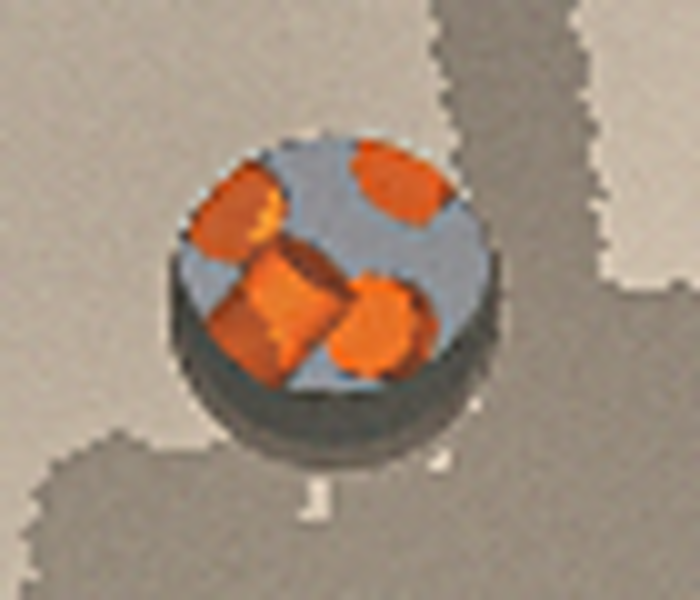

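```bash
python3 - <<'E'
from h import *
K=[621.8,-171.5]; y=-131.5
r.movep([K[0],K[1],130],down(y)); r.servo_line([K[0],K[1],33.5],max_speed=70)
hand.close_gripper(60); s=sensors.sense(); print(s['grip_width'],s['eef_pos'],s['wrist_force'])
z0=s['eef_pos'][2]
r.servo_line([K[0],K[1],z0+5],max_speed=20)
v=np.array([.664,.748])*14; r.servo_line([K[0]+v[0],K[1]+v[1],z0+5.5],max_speed=30)
r.servo_line([K[0]+v[0],K[1]+v[1],z0+230],max_speed=120); r.hold(.3)
s=sensors.sense(); print(s['wrist_force'],s['torque'],s['grip_width'])
r.movep([457.5,-61.6,z0+200],down(y)); r.hold(.2)
for n in ("scene","side"):
    p,d,C,ci=grab(n,n+"11.png"); pp=p.astype(int)
    m=(d>0)&np.all(C>(360,-160,190),-1)&np.all(C<(560,40,220),-1)&(pp[...,1]>pp[...,2]+30)
    print(n,cv2.minEnclosingCircle(C[m][:,:2].astype(np.float32)),m.sum(),np.percentile(C[m][:,2],[5,95]))
    X=np.c_[C[m][:,:2],np.ones(m.sum())]; print(np.linalg.lstsq(X,C[m][:,2],rcond=None)[0])
print(z0,sensors.sense()['time_s'])
E
```

```text
0.23670019139785065 [ 622.04224627 -171.60581798   33.80227812] [0.29691909 0.17750348 1.58029326]
[ 0.30171949  0.43153194 -1.20812976] [ 0.02587359 -0.03099466 -0.02645588] 0.23890918758140103
scene ((460.28936767578125, -60.0768928527832), 77.91556549072266) 1815 [207.66540444 212.12346038]
[4.09262210e-03 1.50693913e-03 2.08029602e+02]
side ((458.5523986816406, -61.712520599365234), 76.04145812988281) 1294 [209.68932223 212.07627006]
[ 1.84338341e-03 -1.16926007e-03  2.10027442e+02]
33.802278119557535 91.2667
```

View pics/side11.png

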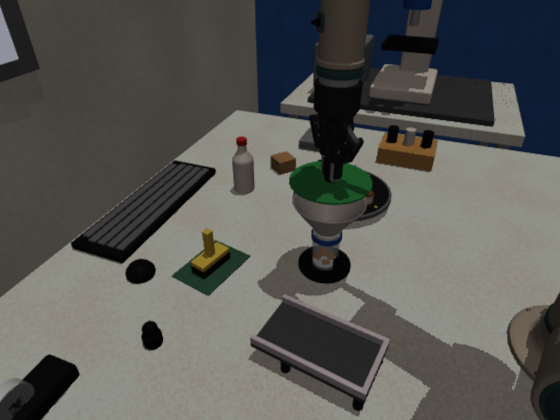

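View pics/scene11.png

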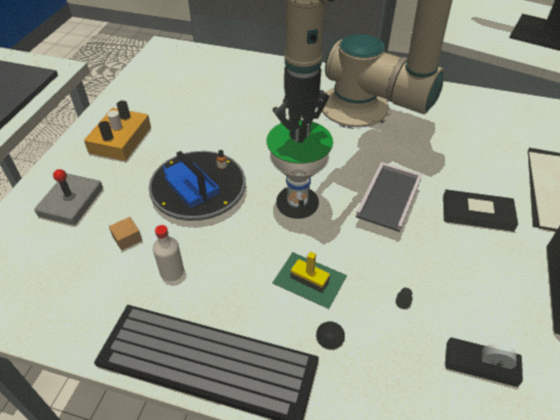

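```bash
python3 - <<'E'
from h import *
z0=33.8; x,y=456.8,-62
r.servo_line([x,y,z0+163],max_speed=50)
print(r.servo_line([x,y,z0+155.5],max_speed=10,until_force=3)); print(sensors.sense()['eef_pos'],sensors.sense()['wrist_force'])
hand.let_go(); r.hold(.3); r.servo_line([x,y,z0+250],max_speed=80)
r.movep([300,300,400],down(-30)); r.hold(.5)
for n in ("scene","side"):
    p,d,C,ci=grab(n,n+"12.png"); pp=p.astype(int)
    m=(d>0)&np.all(C>(360,-160,160),-1)&np.all(C<(560,40,180),-1)&(pp[...,1]>pp[...,2]+30)
    print(n,cv2.minEnclosingCircle(C[m][:,:2].astype(np.float32)),m.sum(),np.percentile(C[m][:,2],[5,95]))
    X=np.c_[C[m][:,:2],np.ones(m.sum())]; print(np.linalg.lstsq(X,C[m][:,2],rcond=None)[0])
    def rect(lo,hi):
        m=(d>0)&np.all(C>lo,-1)&np.all(C<hi,-1); return cv2.minAreaRect(C[m][:,:2].astype(np.float32)),C[m][:,2].max()
    print(" brush",rect((620,-60,22),(760,100,40))," bar",rect((400,-450,110),(650,-220,132)))
    for k in("wash","objective","mouse"):
        for q in models.masks_of(n,k)[:2]:
            P=C[q["pixels"]&(d>0)]; print(k,round(q["p"],2),np.median(P,0).round())
print(sensors.sense()['time_s'])
E
```

```text
True
[456.82276896 -62.0010917  191.73514611] [-0.93288366 -0.23337588  4.39673181]
scene ((457.0832214355469, -59.88888931274414), 78.72962951660156) 2095 [165.15397054 170.17897971]
[1.53152395e-03 5.91598987e-04 1.67031601e+02]
 brush (((681.2890625, 27.40707015991211), (80.31768798828125, 38.577117919921875), 76.34791564941406), np.float64(39.93274779165985))  bar (((515.82763671875, -317.3223571777344), (105.75003814697266, 16.861928939819336), 54.77163314819336), np.float64(127.5955508524696))
wash 0.97 [ 762. -268.   85.]
wash 0.65 [465. -57. 168.]
objective 0.56 [689. 234.  26.]
mouse 0.97 [814. 103.  24.]
side ((457.40087890625, -61.70132064819336), 76.70184326171875) 2148 [167.6979054  170.22652574]
[ 2.46314605e-03 -3.87857917e-04  1.67820427e+02]
 brush (((679.7991943359375, 26.25408172607422), (80.8496322631836, 37.99107360839844), 75.26715087890625), np.float64(39.47909838985657))  bar (((515.2805786132812, -318.8758239746094), (104.6980209350586, 17.068771362304688), 54.44124221801758), np.float64(126.77717322245913))
wash 0.88 [ 739. -263.   75.]
objective 0.73 [672. 242.  27.]
mouse 0.87 [795. 111.  22.]
97.3917
```

View pics/side12.png

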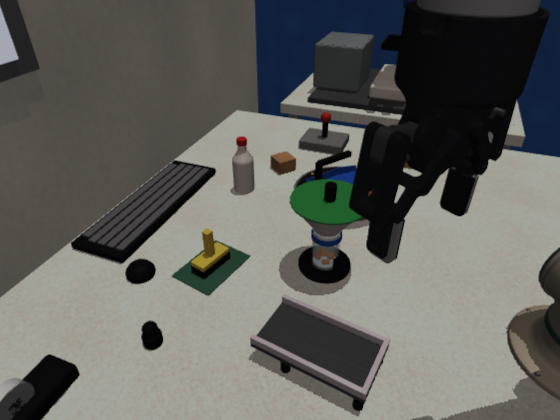

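View pics/scene12.png

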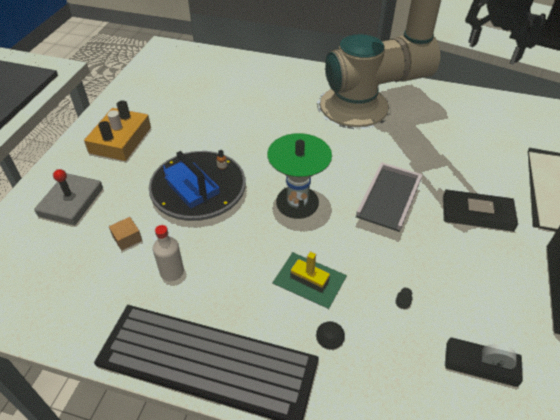

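Both views show the cover level on the funnel at (300,152) in the scene view. The pan and the upright oil bottle are on the platter, the brush is on its mat, and the bystanders are where they started.

```bash
python3 -c "
from h import *
job_done()"
```

```text
the job is handed in; nothing more can be done
```

The job is handed in at about 97 s of robot time, with every step carried out once and nothing needing repair. No verdict was reported.

- **Sweep:** The pan went to the outlet with its spout under the board edge. One brush sweep moved all five tablets present into it, without the fingers touching any. The cameras showed five in the pan and an empty board.
- **Pour:** I tilted the pan slowly up to 56° over the funnel. The wrist camera then looked down the throat and saw an empty pan, no stray tablets and the tablets low in the jar. One of the five is partly hidden there, so the count is by shape rather than five fully visible discs.
- **Cover:** It was knocked aside once during the run. I located it again before gripping it. Its last measured position is about 1–2 mm from the funnel axis, level to within about 0.003 rad, with its top at 168–170 mm.
- **Pan and brush:** The pan stands on the platter about 20 mm from its axis. The brush stands about 2 mm from the mat's middle.
- **Other things:** The oil bottle is upright and unmoved, and the wash bottle, objective and mouse are where they started. The arm was clear of everything at hand-in.

The only disagreement between cameras was 1–3 mm in position.

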